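# Wedge up a sagging sill tile

## Robot

A 6-joint arm with a two-finger parallel gripper is mounted at the origin on the work surface. World frame = base frame: x ahead of the robot, y to its left, z up, the work surface at z = 0. Lengths are in mm, angles in rad, forces in N, time in s.
With the tool pointing down it reaches from about 350 to 975 mm from the base axis. Payload 17.4 kg.
Tool frame: the origin (TCP) lies midway between the tips of the shut fingers; the grasp point (between the pads) lies 19 mm behind it; z points along the fingers, x is the direction in which the jaws open and shut, and the axes are right-handed (so a half turn about z gives the same grasp; the last joint's range is limited). The gripper opens to 85 mm and grips with 20 to 120 N. Pads are 22 mm wide; open, the fingers measure 114 mm over their backs; the gripper's body (76 mm by 85 mm) begins 54 mm behind the grasp point. The pads swing forward as they close: fully open they stand 13 mm farther back than shut.
Start: joints at [1.309, 0.116, 1.442, -0, 1.584, -0.038], TCP at [149.815, 658.17, 231.303] pointing down, gripper open.
Joint ranges: [-2.83, 2.83], [-0.83, 2.19], [0.07, 2.5], [-1.14, 4.28], [0.01, 3], [-2.97, 2.97]. Speed limits (rad/s): [1.89, 1.89, 2.22, 3.14, 3.14, 3.14].

## Interface

Orientations are given as [roll, pitch, yaw] about the fixed x, y, z axes, in that order (R = Rz(yaw) Ry(pitch) Rx(roll)).
In Python, from bench import robot, cams, order, models gives the robot as it stands.
- The arm moves only by the tool jog_arm, never from a script. Its argument "deltas" is a list that holds one entry, the list of rows, each a list of 7 numbers: the turn, a rotation vector about the tool's x, y, z in rad, then the shift along the tool's x, y, z in units of 40 mm (1.0 is 40 mm), then the finger opening in mm, from 0 to 85.4. A call has 1 to 12 rows; each row is the pose to reach, as a shift and turn from the pose commanded when the call began, along the tool's axes at that moment; what a row does not reach only later rows make up. A row lasts 1/12 s, in which the tool goes at most 41.7 mm and 7.16 degrees, less where a joint would pass 70% of its speed; a pose out of reach is approached as far as the arm can. A call with a gripper value outside its range is refused whole. The fingers move at their own pace and stop on an object; the grip force is fixed at half the most. Time passes only in rows, so rows that repeat a pose let the fingers close. It gives the time, the measured TCP pose, the force and the opening at its end, in the units of the state.
- robot.state(): the state, without advancing time (a new reading comes with each control period).
- cams.read_camera(name): name is "scene" or "top" or "wrist"; returns the picture (480x640x3 uint8, red, green, blue); there is no depth.
- cams.camera_info(name): a dict with "fov_y" (degrees; the focal length in pixels is half the picture's height over the tangent of half this angle, whatever the lens; pixels are square), "cx", "cy" (the principal point, pixels), "R" (3x3) and "t" (3): a world point X has camera coordinates R X + t; the wrist camera has in their place "hand_eye" (4x4, takes a point from camera to tool coordinates, whose origin is the TCP and whose axes are the tool frame's). Camera axes: x right, y down, z forward; pixel columns grow to the right and rows downward; lengths in mm; the calibration is good to about 2 mm. A picture is of the moment at which its call begins: read the wrist's pose just before it. camera_info takes no time and is no camera call.
- order.finish_job(): hands the job in, once; it reports no verdict.
Trained networks look in the newest picture that a camera, given by its name, has taken for a name from the list of things; names that differ only in an ending like _2 or _b are one class to them, and where a whole thing is asked for, a point or a joint stands for the part that bears it (a point fixed in the world has none). Each returns a list of dicts, best first, with "conf" (0 to 1); they miss things now and then, are a little off and sometimes report something else, mostly with a low value. They report only what shows in the picture. A call takes as long as a camera call. They do not tell look-alikes from the thing itself.
- models.search_frame(camera, query): "extent" ([left, top, width, height] in pixels, round what is visible of it).
- models.cut_out(camera, query): "pixels" (480x640 bool, what is visible of it) and "extent" ([left, top, width, height] in pixels, round what is visible of it).
- models.mark_of(camera, query): "uv" ([column, row] in pixels: a listed point, or the origin of a listed thing).
The state is a dict: "t": time; "joints": joint angles; "joint_vel": joint speeds; "tau": joint torques, N m; "tool_pos": TCP position; "eef_rot": TCP orientation; "force": force on the tool from outside, world axes, zero at the start; "ft_torque": the same for the moment, N m; "grip_width": finger opening in mm.
Only numpy, scipy, OpenCV 4.12 (cv2) and the standard library are available. Lean on these libraries where they do the work, as an engineer would, in place of code of your own. Each camera call takes 0.05 s, during which the arm holds its last target. There are 200 camera calls.

## Task

The sill tile lying at the far side of the counter is held along its back edge, but its front edge sags. Take the thick wooden wedge (not the thin shim or the straight offcut), and push it thin end first, square on, under about the middle of the tile's front edge until the tile is lifted up to its hold-down clips and the wedge jams tight. Leave the wedge lying flat there and let go.

Things in the scene. Friction and masses are not known exactly. Their poses are not given: they have to be found in the camera images.
- wedge: Thick wooden wedge, 120 mm long, 36 mm wide, 50 g. Height rises evenly from 3 mm at the thin end to 30 mm at the heel. Origin: centre of its underside; x runs lengthwise to the thin end, z up. Nearby, in any order, lie two unwanted pieces of the same wood, length and width: a thin shim (3 to 9 mm high) and a straight offcut (30 mm high throughout).
- lip (a point): Middle of the sill tile's lower front edge. x points in under the tile, square to the edge; y along the edge; z up (within 0.05 rad). 11 mm above the counter as the tile sags, 19 mm when up at its clips. Clear below for 95 mm inwards and 95 mm to each side. The wedge's origin is about 24 mm short of this point along x when it first touches the edge, and 10 mm past it when tight.
- bed: Fixed bed of the pale stone tile (260 mm wide, 160 deep, 8 thick, 0.7 kg). Origin on the counter below the front edge's middle; x away from the robot. A clip 38 mm high stands over each end, 110 to 165 mm from the middle; a rail 32 mm high at the back. The tile swings up on its back edge; lifting it takes about 5 to 10 N of push on the wedge, which rises steeply at the clips; 20 N is tight and holds.
Mind the look-alikes: they are no part of the job. What is shaped like the wedge but blue, purple or white is not meant.

How it is judged:
By the outcome, as a careful person would: the job done as asked, in the order asked, and still so for the second after the job is handed in, with the robot touching nothing.
It also fails if it takes over 38 s, if anything falls off the work surface, if the arm or the gripper's body presses on something with over 40 N, if the wrist force passes 120 N, or if a joint passes its speed limit or range.

## Working session

There is one attempt and no reset: what is moved stays moved. The work goes in short steps, Python scripts to look and compute and a tool call to move; the robot and the scene stay as the last step left them, time stands still between calls to the robot, and variables do not carry over. Pictures are saved under pics/ and viewed, about 8 in all and at most 12, crops included, and the job is handed in when it is done.

Besides the shell and the picture viewer there is one more tool, called after "Emit:" as name(argument=value, ...), one argument or row to a line, values as JSON. jog_arm: Moves the arm, as the interface text tells. Its arguments: {"type":"object","properties":{"deltas":{"type":"array","items":{"type":"array","items":{"type":"array","items":{"type":"number"}}}}},"required":["deltas"]}

```bash
mkdir -p pics; ls; cat > h.py <<'E'
import numpy as np, cv2
from scipy.spatial.transform import Rotation as Ro
from bench import robot, cams, order, models
def K(n):
    i=cams.camera_info(n); f=240/np.tan(np.radians(i["fov_y"])/2); return i,f
def ext(n,st=None):
    i,f=K(n)
    if n=="wrist":
        st=st or robot.state(); H=np.array(i["hand_eye"]); T=np.eye(4)
        T[:3,:3]=Ro.from_euler("xyz",st["eef_rot"]).as_matrix(); T[:3,3]=st["tool_pos"]
        M=np.linalg.inv(T@H); return M[:3,:3],M[:3,3],f,i
    return np.array(i["R"]),np.array(i["t"]),f,i
def back(n,uv,z,st=None):
    R,t,f,i=ext(n,st); uv=np.atleast_2d(uv).astype(float)
    d=np.c_[(uv[:,0]-i["cx"])/f,(uv[:,1]-i["cy"])/f,np.ones(len(uv))]@R; c=-R.T@t
    return c+d*((z-c[2])/d[:,2])[:,None]
def proj(n,X,st=None):
    R,t,f,i=ext(n,st); p=np.atleast_2d(X)@R.T+t
    return np.c_[f*p[:,0]/p[:,2]+i["cx"],f*p[:,1]/p[:,2]+i["cy"]]
def snap(n,name):
    st=robot.state(); im=cams.read_camera(n); cv2.imwrite("pics/"+name+".png",im[:,:,::-1]); return st,im
E
python3 - <<'E'
from h import *
np.set_printoptions(precision=1,suppress=True)
st,a=snap("top","top0"); st,b=snap("scene","scene0")
for n in("top","scene"):
    print(n,cams.camera_info(n))
    for q in("wedge","lip","bed"):
        for d in models.cut_out(n,q)[:6] if q!="lip" else []:
            m=d["pixels"].astype(np.uint8); c=cv2.minAreaRect(cv2.findNonZero(m)); print(q,round(d["conf"],2),d["extent"],c,back(n,[c[0]],10))
        for d in models.mark_of(n,q)[:5]: print(" mark",q,round(d["conf"],2),d["uv"],back(n,[d["uv"]],11 if q=="lip" else 0))
print(robot.state())
E
```

```text
pics
top {'fov_y': 45.27841519099237, 'cx': 319.57771338347874, 'cy': 244.01940689763126, 'R': array([[-0. , -1. , -0. ],
       [-1. ,  0. , -0.1],
       [ 0.1,  0. , -1. ]]), 't': array([  24.6,  534.9, 1060.3])}
wedge 0.83 [376.3, 181.3, 44.6, 66.1] ((399.3295593261719, 213.6754150390625), (63.85086441040039, 22.390316009521484), 68.62937927246094) [[ 593.1 -129.4   10. ]]
wedge 0.76 [311.8, 249.6, 35.9, 63.6] ((327.9999694824219, 283.0), (18.973661422729492, 63.245548248291016), 18.43494987487793) [[462.    6.9  10. ]]
wedge 0.76 [243.0, 182.5, 39.1, 63.4] ((264.2203674316406, 215.89768981933594), (64.39763641357422, 19.27393913269043), 65.0952377319336) [[590.8 128.7  10. ]]
wedge 0.72 [365.7, 321.4, 61.7, 50.1] ((395.5294494628906, 344.38238525390625), (21.780319213867188, 63.968971252441406), 59.03623962402344) [[ 347.1 -118.8   10. ]]
 mark wedge 0.97 [262.4, 214.3] [[595.2 133.5   0. ]]
 mark wedge 0.83 [399.4, 212.2] [[ 597.4 -130.6    0. ]]
 mark wedge 0.83 [396.7, 343.3] [[ 348.2 -122.     0. ]]
 mark wedge 0.62 [327.6, 281.3] [[465.4   7.9   0. ]]
 mark lip 0.66 [331.1,
[... 1247 characters left out ...]
463.7   9.2   0. ]]
 mark wedge 0.64 [240.7, 283.6] [[ 586.6 -123.9    0. ]]
 mark lip 0.6 [334.1, 324.3] [[705.6   2.1  11. ]]
bed 0.79 [231.7, 296.8, 248.9, 182.4] ((358.66693115234375, 381.5731201171875), (143.04251098632812, 224.1629180908203), 66.73681640625) [[803.4  10.5  10. ]]
 mark bed 0.73 [331.7, 327.0] [[702.8  -0.5   0. ]]
{'t': 0.6, 'joints': array([ 1.3,  0.1,  1.4,  0. ,  1.6, -0. ]), 'joint_vel': array([-0., -0.,  0., -0., -0.,  0.]), 'tau': array([ -0. , -73.1, -63.2,   0. ,   0. ,   0. ]), 'tool_pos': array([149.8, 658.2, 231.3]), 'eef_rot': array([-3.1, -0. ,  1.3]), 'force': array([ 0.6, -0.3,  0. ]), 'ft_torque': array([-0., -0.,  0.]), 'grip_width': 85.15556274084132}
```

View pics/top0.png

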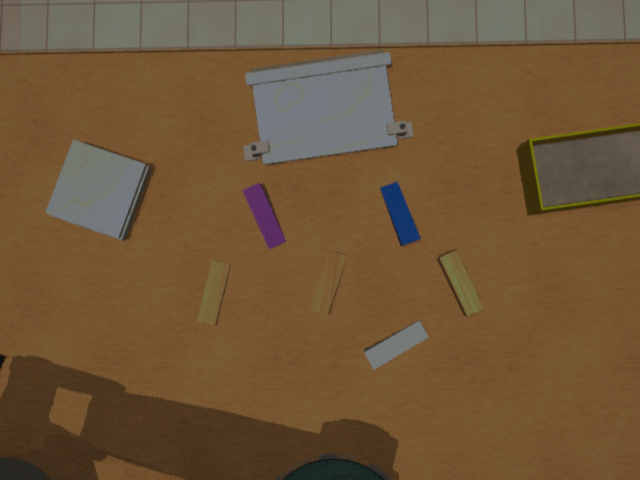

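View pics/scene0.png

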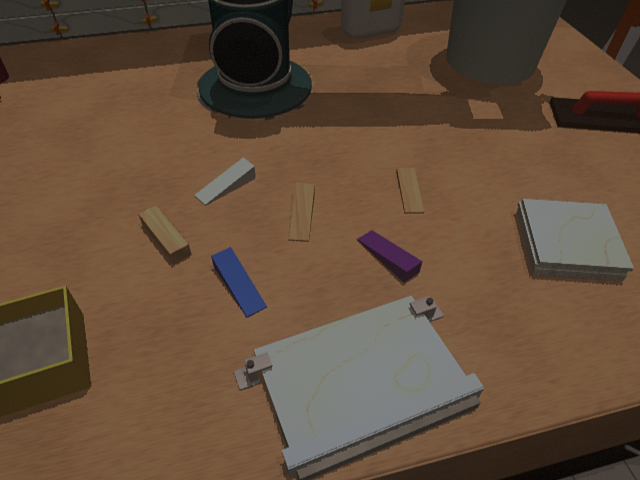

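Wooden candidates (top view): (214,293), (330,283) and (460,282). In the scene view they are at (410,190), (302,212) and (165,234). The piece on the right looks like the offcut; I'll enlarge to tell the other two apart. The blue, purple and white ones are excluded.

```bash
python3 - <<'E'
import cv2,numpy as np
a=cv2.imread("pics/scene0.png"); t=cv2.imread("pics/top0.png")
L=[cv2.resize(a[v-45:v+45,u-45:u+45],(266,266),interpolation=3) for u,v in((410,190),(302,212),(165,234))]
M=[cv2.resize(t[v-45:v+45,u-45:u+45],(266,266),interpolation=3) for u,v in((214,293),(330,283),(460,282))]
cv2.imwrite("pics/crop.png",np.clip(1.5*np.vstack([np.hstack(L),np.hstack(M)]).astype(float),0,255))
E
```

```text
[ WARN:0@0.044] global loadsave.cpp:1063 imwrite_ Unsupported depth image for selected encoder is fallbacked to CV_8U.
```

View pics/crop.png

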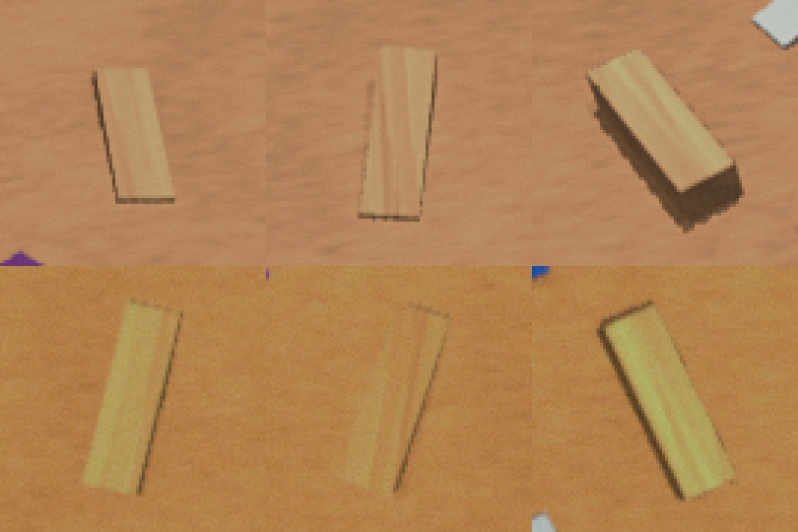

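Middle piece (top 330,283; scene 302,212) is the wedge: its shadow and side face grow toward the robot end and its top slopes. The left one is thin throughout (the shim), and the right one is thick at both ends (the offcut). The wedge's thin end faces the tile. Now I'll go above it.

```bash
cat >> h.py <<'E'
def plan(pos,yaw):
    st=robot.state(); R=Ro.from_euler("xyz",st["eef_rot"]); G=Ro.from_euler("xyz",[np.pi,0,yaw])
    print("pos",st["tool_pos"].round(1),"rot",np.round(st["eef_rot"],3),"F",st["force"].round(1),"w",round(st["grip_width"],1),"t",st["t"])
    print("rotvec",(R.inv()*G).as_rotvec().round(4),"shift/40",(R.inv().apply(np.array(pos)-st["tool_pos"])/40).round(3))
E
python3 - <<'E'
from h import *
np.set_printoptions(precision=3,suppress=True)
print(cams.camera_info("wrist"))
plan([440,14,230],1.27)
E
```

```text
{'fov_y': 69.68504806001926, 'cx': 317.1690329498347, 'cy': 232.05798229550336, 'hand_eye': array([[   1.   ,   -0.001,   -0.   ,    0.433],
       [   0.001,    0.964,    0.264,  -66.81 ],
       [   0.   ,   -0.264,    0.964, -142.831],
       [   0.   ,    0.   ,    0.   ,    1.   ]])}
pos [149.8 658.2 231.3] rot [-3.142 -0.     1.347] F [ 0.6 -0.3  0. ] w 85.2 t 0.6
rotvec [-0.    -0.     0.077] shift/40 [-14.093  10.648   0.033]
```

Emit:
jog_arm(
  deltas=[
    [[0,0,-0.077,-14.1,10.65,0,85],[0,0,-0.077,-14.1,10.65,0,85],[0,0,-0.077,-14.1,10.65,0,85],[0,0,-0.077,-14.1,10.65,0,85],[0,0,-0.077,-14.1,10.65,0,85],[0,0,-0.077,-14.1,10.65,0,85],[0,0,-0.077,-14.1,10.65,0,85],[0,0,-0.077,-14.1,10.65,0,85],[0,0,-0.077,-14.1,10.65,0,85],[0,0,-0.077,-14.1,10.65,0,85],[0,0,-0.077,-14.1,10.65,0,85],[0,0,-0.077,-14.1,10.65,0,85]],
  ],
)

```text
t: 1.6
tool_pos: [355.2, 200.4, 231.7]
eef_rot: [3.141, -0.001, 1.424]
force: [0.8, 0.1, -0.0]
grip_width: 85.0
```

```bash
python3 -c "
from h import *
plan([440,14,230],1.27)"
```

```text
pos [355.2 200.4 231.7] rot [ 3.141e+00 -1.000e-03  1.424e+00] F [ 0.8  0.1 -0. ] w 85.0 t 1.6
rotvec [ 0.0009 -0.0008  0.1544] shift/40 [-4.301  2.776  0.042]
```

Emit:
jog_arm(
  deltas=[
    [[0,0,0.154,-4.3,2.78,0,85],[0,0,0.154,-4.3,2.78,0,85],[0,0,0.154,-4.3,2.78,0,85],[0,0,0.154,-4.3,2.78,0,85],[0,0,0.154,-4.3,2.78,0,85],[0,0,0.154,-4.3,2.78,0,85],[0,0,0.154,-4.3,2.78,0,85],[0,0,0.154,-4.3,2.78,0,85]],
  ],
)

```text
t: 2.27
tool_pos: [439.8, 16.0, 231.3]
eef_rot: [-3.141, -0.0, 1.269]
force: [0.6, -0.2, 0.8]
grip_width: 84.9
```

```bash
python3 - <<'E'
from h import *
np.set_printoptions(precision=3,suppress=True)
st,im=snap("wrist","w1"); print(st["tool_pos"],st["eef_rot"],st["joint_vel"])
L=models.cut_out("wrist","wedge")
for k,d in enumerate(L):
    m=d["pixels"].astype(np.uint8); c=max(cv2.findContours(m,0,2)[0],key=cv2.contourArea)
    p=cv2.approxPolyDP(c,5,True)[:,0]; print(round(d["conf"],2),d["extent"],p.tolist())
for q in("wedge","lip"):
  for d in models.mark_of("wrist",q): print(q,round(d["conf"],2),d["uv"],back("wrist",[d["uv"]],11 if q=="lip" else 0,st))
E
```

```text
[439.805  16.025 231.299] [-3.141 -0.     1.269] [ 0.033 -0.012  0.005 -0.001  0.001  0.002]
0.97 [121.1, 96.5, 97.6, 109.7] [[190, 99], [181, 97], [121, 184], [148, 207], [218, 127]]
0.93 [205.3, 312.0, 80.3, 73.6] [[216, 314], [207, 350], [251, 385], [281, 382], [224, 310]]
0.85 [405.9, 250.3, 88.1, 82.6] [[406, 266], [420, 285], [441, 283], [498, 330], [430, 248]]
0.57 [297.5, 167.7, 41.5, 106.5] [[301, 168], [300, 273], [329, 274], [336, 172]]
wedge 0.84 [244.0, 355.6] [[ 599.24  -128.921    0.   ]]
wedge 0.7 [168.6, 157.6] [[ 348.609 -120.432    0.   ]]
wedge 0.65 [444.9, 293.0] [[590.208 127.719   0.   ]]
wedge 0.59 [315.1, 220.3] [[460.243   7.644   0.   ]]
```

View pics/w1.png

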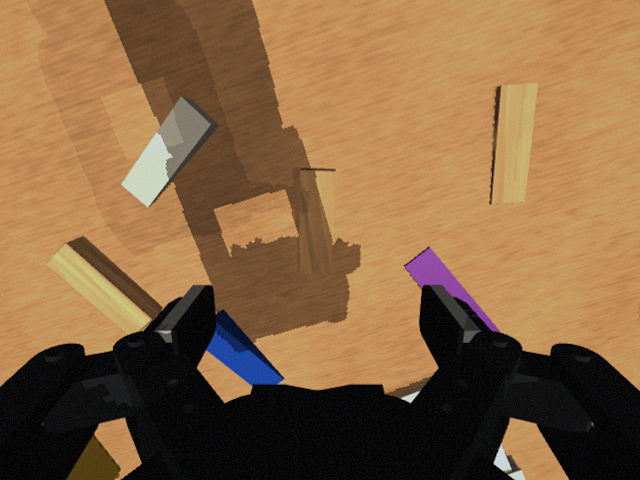

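```bash
python3 - <<'E'
from h import *
from scipy.optimize import least_squares
np.set_printoptions(precision=2,suppress=True)
st=robot.state()
def fit(name,obs,hh,ht,yaw0,c0):
    f=lambda p:(proj("wrist",np.array([[p[0],p[1],0]]*4)+np.array([[-60,-18,hh],[-60,18,hh],[60,18,ht],[60,-18,ht]])@Ro.from_euler("z",p[2]).as_matrix().T,st)-obs).ravel()
    r=least_squares(f,[*c0,yaw0]); print(name,hh,ht,"pose",r.x,"res",np.sqrt(2*r.cost/8))
mid=np.array([[301,168.5],[335.5,169],[332,273],[299,273]])   # heel -y, heel +y, thin +y, thin -y
left=np.array([[499.5,85],[538,82.5],[526,202],[493,204]])
for n,o,c in(("mid",mid,(462,8)),("left",left,(440,200))):
    for hh,ht in((30,3),(9,3),(30,30)): fit(n,o,hh,ht,-.25,c)
E
```

```text
mid 30 3 pose [461.91  10.04  -0.32] res 0.7925179013980416
mid 9 3 pose [462.96   9.74  -0.32] res 0.5394327158318682
mid 30 30 pose [457.64  11.41  -0.32] res 3.309713657568701
left 30 3 pose [444.58 223.26  -0.11] res 1.7524795763723764
left 9 3 pose [444.71 229.27  -0.2 ] res 0.5972662650047406
left 30 30 pose [440.54 216.75  -0.22] res 2.972959795401065
```

```bash
python3 - <<'E'
import cv2,numpy as np
a=cv2.imread("pics/w1.png")
L=[cv2.resize(a[v-75:v+75,u-65:u+65],(390,450),interpolation=2) for u,v in((317,220),(515,143))]
cv2.imwrite("pics/crop2.png",np.clip(1.6*np.hstack(L).astype(float),0,255).astype(np.uint8))
E
```

```text
(no output)
```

View pics/crop2.png

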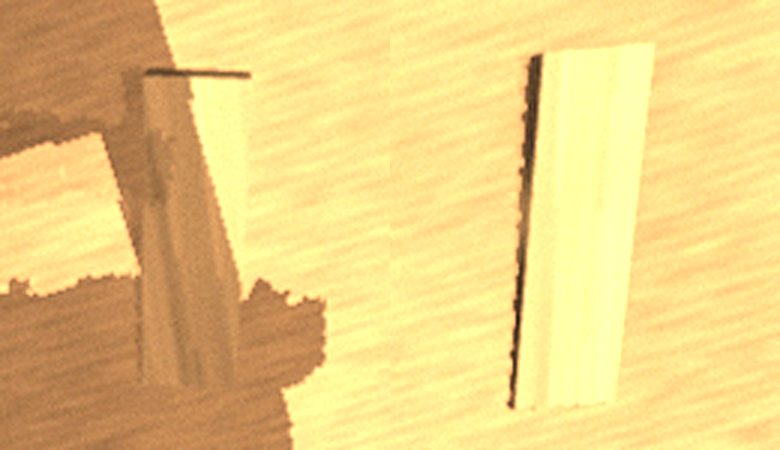

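The left piece fits only the 9/3 shim (residual 0.6 against 1.75). The right one shows tall faces at both ends, so it is the offcut. The middle one can't be the offcut (residual 3.3), so it is the wedge: pose (462,10), yaw −0.32, heel at wrist pixel (318,168). I'll grasp 38 mm behind its centre.

```bash
python3 -c "
from h import *
plan([425.8,22,2],1.251)"
```

```text
pos [439.7  16.9 231.5] rot [ 3.141 -0.     1.272] F [-0.1  0.5 -0.1] w 85.1 t 2.4667
rotvec [ 0.0003 -0.0002  0.021 ] shift/40 [ 0.018 -0.371  5.736]
```

Emit:
jog_arm(
  deltas=[
    [[0,0,0.02,0.02,-0.37,0.8,85],[0,0,0.02,0.02,-0.37,1.7,85],[0,0,0.02,0.02,-0.37,2.6,85],[0,0,0.02,0.02,-0.37,3.5,85],[0,0,0.02,0.02,-0.37,4.3,85],[0,0,0.02,0.02,-0.37,4.9,85],[0,0,0.02,0.02,-0.37,5.3,85],[0,0,0.02,0.02,-0.37,5.55,85],[0,0,0.02,0.02,-0.37,5.7,85],[0,0,0.02,0.02,-0.37,5.7,85],[0,0,0.02,0.02,-0.37,5.7,0],[0,0,0.02,0.02,-0.37,5.7,0]],
  ],
)

```text
t: 3.47
tool_pos: [426.7, 21.1, 4.5]
eef_rot: [3.14, -0.001, 1.25]
force: [0.0, 0.1, -0.6]
grip_width: 63.4
```

Emit:
jog_arm(
  deltas=[
    [[0,0,0,0,0,0,0],[0,0,0,0,0,0,0],[0,0,0,0,0,0,0],[0,0,0,0,0,0,0],[0,0,0,0,0,0,0],[0,0,0,0,0,0,0],[0,0,0,0,0,0,0],[0,0,0,0,0,0,0]],
  ],
)

```text
t: 4.13
tool_pos: [426.7, 21.0, 4.3]
eef_rot: [3.14, -0.001, 1.25]
force: [-1.0, 0.5, 7.3]
grip_width: 34.9
```

```bash
python3 - <<'E'
from h import *
np.set_printoptions(precision=2,suppress=True)
st,im=snap("wrist","w2"); st,im2=snap("top","top2")
for d in models.mark_of("top","lip")[:3]: print(round(d["conf"],2),d["uv"],back("top",[d["uv"]],11))
# tile edges from the first top image
L=models.cut_out("top","bed")[:1]
for d in L:
    c=max(cv2.findContours(d["pixels"].astype(np.uint8),0,2)[0],key=cv2.contourArea)
    p=cv2.approxPolyDP(c,4,True)[:,0]; print(p.tolist())
# tile front edge line: bright->brown transition per column
g=im2[:,:,2].astype(float); pts=[]
for u in range(272,390,4):
    v0=162-(u-263)*0.12; r=np.arange(int(v0)-10,int(v0)+12); pts.append((u,r[np.argmin(np.diff(g[r,u]))]+.5))
pts=np.array(pts); vx,vy,x0,y0=cv2.fitLine(pts.astype(np.float32),cv2.DIST_HUBER,0,.01,.01).ravel()
X=back("top",[[263,y0+(263-x0)*vy/vx],[397,y0+(397-x0)*vy/vx]],15); print(X,"normal yaw",np.arctan2(-(X[1]-X[0])[0],(X[1]-X[0])[1])%np.pi, X.mean(0))
plan([0,0,0],0)
cv2.imwrite("pics/two.png",np.hstack([cv2.resize(im[150:480],(400,206)),cv2.resize(im2[40:180,220:430],(400,206),interpolation=2)])[:,:,::-1])
E
```

```text
0.87 [330.5, 153.2] [[711.33   1.05  11.  ]]
[[389, 55], [379, 50], [251, 69], [245, 77], [253, 88], [260, 141], [243, 146], [246, 159], [259, 159], [261, 154], [264, 164], [389, 147], [397, 138], [412, 137], [409, 122], [393, 121], [385, 68]]
[[ 690.63  130.86   15.  ]
 [ 725.73 -126.33   15.  ]] normal yaw 0.13562957700339684 [708.18   2.27  15.  ]
pos [426.7  20.9   4.3] rot [ 3.14 -0.    1.25] F [-1.5 -0.4  7.6] w 34.8 t 4.3333
rotvec [ 0.   -0.    1.25] shift/40 [-3.86 -9.96  0.09]
```

View pics/w2.png

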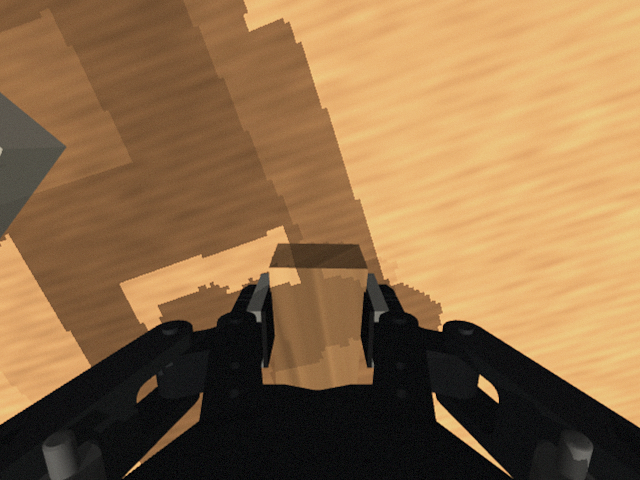

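The wrist view shows the tall heel (face at rows 243–268, column 318) held between the pads, so the right piece is gripped. Next I work out the pre-insertion pose.

```bash
python3 - <<'E'
from h import *
np.set_printoptions(precision=3,suppress=True)
st=robot.state()
a=back("wrist",[[276,268],[363,268]],30,st); b=back("wrist",[[269,243.5],[370,243.5]],0,st)
print(a,b); heel=(a.mean(0)+b.mean(0))/2
w=st["eef_rot"][2]-np.pi/2; ax=np.array([np.cos(w),np.sin(w),0])
o=(heel-st["tool_pos"])@ax+60; print("heel face b/a along axis",(a.mean(0)-st["tool_pos"])@ax,(b.mean(0)-st["tool_pos"])@ax,"origin ahead of TCP",o)
yl=0.13; n=np.array([np.cos(yl),np.sin(yl),0]); lip=np.array([708,1.5,0])
for s in(-40,-24,10): print(s,lip+n*(s-o))
p=lip+n*(-45-o); plan([p[0],p[1],45],yl+np.pi/2)
E
```

```text
[[401.878  13.858  30.   ]
 [411.862  43.781  30.   ]] [[399.845   7.613   0.   ]
 [414.118  50.392   0.   ]]
heel face b/a along axis -21.291180837470613 -21.242743287710407 origin ahead of TCP 38.73303793740952
-40 [629.931  -8.706   0.   ]
-24 [645.796  -6.632   0.   ]
10 [679.509  -2.225   0.   ]
pos [426.7  20.9   4.3] rot [ 3.14  -0.001  1.25 ] F [-1.5 -0.4  7.6] w 34.8 t 4.3333
rotvec [ 0.002 -0.    -0.451] shift/40 [ 0.845  4.944 -1.009]
```

Emit:
jog_arm(
  deltas=[
    [[0,0,0,0,0,-0.5,0],[0,0,0,0,0,-1,0],[0,0,-0.1,0.14,0.8,-1,0],[0,0,-0.2,0.28,1.6,-1,0],[0,0,-0.3,0.42,2.4,-1,0],[0,0,-0.4,0.56,3.2,-1,0],[0,0,-0.45,0.7,4,-1,0],[0,0,-0.45,0.8,4.6,-1,0],[0,0,-0.45,0.84,4.94,-1,0],[0,0,-0.45,0.84,4.94,-1,0],[0,0,-0.45,0.84,4.94,-1,0],[0,0,-0.45,0.84,4.94,-1,0]],
  ],
)

```text
t: 5.33
tool_pos: [623.5, -9.3, 43.2]
eef_rot: [-3.141, -0.0, 1.7]
force: [-0.5, -0.4, -0.4]
grip_width: 34.4
```

```bash
python3 - <<'E'
from h import *
np.set_printoptions(precision=3,suppress=True)
st,im=snap("wrist","w3"); snap("scene","scene3"); s,t=snap("top","top3")
plan([0,0,0],0)
for n,z in(("wrist",11),("scene",11),("top",11)):
  for d in models.mark_of(n,"lip")[:2]: print(n,round(d["conf"],2),d["uv"],back(n,[d["uv"]],z,st))
a=cv2.imread("pics/scene3.png")[140:480,180:520]
cv2.imwrite("pics/c3.png",np.clip(1.4*np.hstack([cv2.resize(a,(400,400)),cv2.resize(t[40:280,200:440,::-1],(400,400))]).astype(float),0,255).astype(np.uint8))
E
```

```text
pos [623.6  -9.3  43.6] rot [3.141 0.    1.7  ] F [-0.2 -0.2 -0.5] w 35.1 t 5.4833
rotvec [ 0.  -0.   1.7] shift/40 [  2.241 -15.43    1.086]
scene 0.78 [335.2, 323.1] [[703.948   4.308  11.   ]]
```

View pics/c3.png

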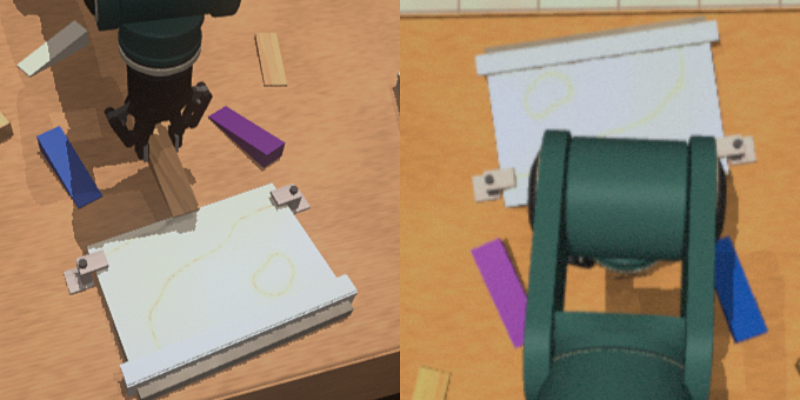

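The scene view shows the gripped wedge hovering with its tip pointing at the edge (crop 180,210). The tip is slightly past the edge in the air, so I back off before lowering.

Emit:
jog_arm(
  deltas=[
    [[0,0,0,0,-0.5,0,0],[0,0,0,0,-0.85,0,0],[0,0,0,0,-0.85,0.3,0],[0,0,0,0,-0.85,0.6,0],[0,0,0,0,-0.85,0.8,0],[0,0,0,0,-0.85,0.9,0],[0,0,0,0,-0.85,0.95,0],[0,0,0,0,-0.85,0.97,0],[0,0,0,0,-0.85,0.97,0],[0,0,0,0,-0.85,0.97,0]],
  ],
)

```text
t: 6.47
tool_pos: [590.8, -13.8, 4.4]
eef_rot: [3.142, -0.0, 1.7]
force: [-0.1, -1.0, -0.5]
grip_width: 34.8
```

```bash
python3 - <<'E'
from h import *
np.set_printoptions(precision=3,suppress=True)
st,im=snap("wrist","w4"); snap("scene","scene4")
for d in models.mark_of("scene","lip")[:2]: print(round(d["conf"],2),d["uv"],back("scene",[d["uv"]],11))
yl=.13; n=np.array([np.cos(yl),np.sin(yl),0])
p=np.array([708,1.5,4.8])+n*(-28-38.7); plan(p,yl+np.pi/2)
a=cv2.imread("pics/scene4.png")[200:440,200:440]
cv2.imwrite("pics/c4.png",np.clip(1.5*np.hstack([cv2.resize(a,(400,400),interpolation=2),cv2.resize(im[120:420,170:470,::-1],(400,400))]).astype(float),0,255).astype(np.uint8))
E
```

```text
0.7 [335.8, 322.5] [[703.139   5.488  11.   ]]
pos [590.6 -13.8   4.5] rot [ 3.142 -0.     1.7  ] F [-0.2 -0.  -0.4] w 34.6 t 6.6167
rotvec [ 0.    -0.    -0.001] shift/40 [-0.     1.292 -0.008]
```

View pics/c4.png

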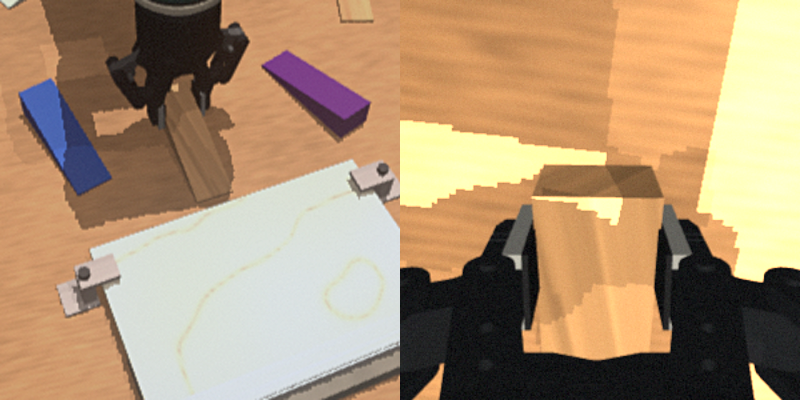

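The wedge lies at the counter, square to the edge, with the thin tip (crop 210,195) a little short of it. Pushing in.

Emit:
jog_arm(
  deltas=[
    [[0,0,0,0,0.2,0.01,0],[0,0,0,0,0.45,0.01,0],[0,0,0,0,0.7,0.01,0],[0,0,0,0,0.9,0.01,0],[0,0,0,0,1.1,0.01,0],[0,0,0,0,1.25,0.01,0],[0,0,0,0,1.35,0.01,0],[0,0,0,0,1.45,0.01,0],[0,0,0,0,1.55,0.01,0],[0,0,0,0,1.65,0.01,0],[0,0,0,0,1.65,0.01,0]],
  ],
)

```text
t: 7.53
tool_pos: [656.8, -5.2, 4.4]
eef_rot: [-3.141, 0.0, 1.7]
force: [-3.0, -0.4, 7.2]
grip_width: 34.8
```

Emit:
jog_arm(
  deltas=[
    [[0,0,0,0,0.1,0,0],[0,0,0,0,0.18,0,0],[0,0,0,0,0.26,0,0],[0,0,0,0,0.34,0,0],[0,0,0,0,0.42,0,0],[0,0,0,0,0.42,0,0]],
  ],
)

```text
t: 8.03
tool_pos: [673.3, -3.1, 4.4]
eef_rot: [-3.141, 0.0, 1.7]
force: [-4.3, -0.8, 6.6]
grip_width: 34.9
```

Emit:
jog_arm(
  deltas=[
    [[0,0,0,0,0.05,0,0],[0,0,0,0,0.1,0,0],[0,0,0,0,0.14,0,0],[0,0,0,0,0.14,0,0]],
  ],
)

```text
t: 8.37
tool_pos: [678.6, -2.4, 4.4]
eef_rot: [-3.141, 0.0, 1.7]
force: [-7.4, -0.9, 9.4]
grip_width: 35.1
```

Emit:
jog_arm(
  deltas=[
    [[0,0,0,0,0.03,0,0],[0,0,0,0,0.06,0,0],[0,0,0,0,0.06,0,0]],
  ],
)

```text
t: 8.62
tool_pos: [680.6, -2.1, 4.3]
eef_rot: [-3.14, 0.0, 1.7]
force: [-10.5, -0.8, 10.4]
grip_width: 34.9
```

Emit:
jog_arm(
  deltas=[
    [[0,0,0,0,0.03,0,0],[0,0,0,0,0.06,0,0],[0,0,0,0,0.06,0,0]],
  ],
)

```text
t: 8.87
tool_pos: [681.4, -2.1, 4.3]
eef_rot: [-3.136, -0.0, 1.7]
force: [-28.1, -3.6, 21.1]
grip_width: 34.6
```

28 N: it has jammed. Release, then check and firm up from behind the heel.

Emit:
jog_arm(
  deltas=[
    [[0,0,0,0,0,0,50],[0,0,0,0,0,0,60],[0,0,0,0,0,0,70],[0,0,0,0,0,0,70],[0,0,0,0,0,0,70],[0,0,0,0,0,-0.5,70],[0,0,0,0,0,-1,70],[0,0,0,0,0,-1.5,70],[0,0,0,0,-0.7,-2,60],[0,0,0,0,-1.4,-2,30],[0,0,0,0,-1.4,-2,0],[0,0,0,0,-1.4,-2,0]],
  ],
)

```text
t: 9.87
tool_pos: [626.9, -9.1, 84.7]
eef_rot: [3.141, 0.0, 1.7]
force: [0.3, -0.3, -1.1]
grip_width: 24.8
```

```bash
python3 - <<'E'
from h import *
np.set_printoptions(precision=3,suppress=True)
st,im=snap("wrist","w5"); snap("scene","scene5")
plan([0,0,0],0); a=cv2.imread("pics/scene5.png")[200:440,200:440]
cv2.imwrite("pics/c5.png",np.clip(1.5*np.hstack([cv2.resize(a,(400,400),interpolation=2),cv2.resize(im[:,:,::-1],(400,300))[:,:] if 0 else cv2.resize(im[60:480,110:530,::-1],(400,400))]).astype(float),0,255).astype(np.uint8))
E
```

```text
pos [627.8  -9.   84.1] rot [3.141 0.    1.7  ] F [-0.6  0.1 -0.6] w 9.1 t 9.9667
rotvec [ 0.  -0.   1.7] shift/40 [  2.245 -15.536   2.097]
```

View pics/c5.png

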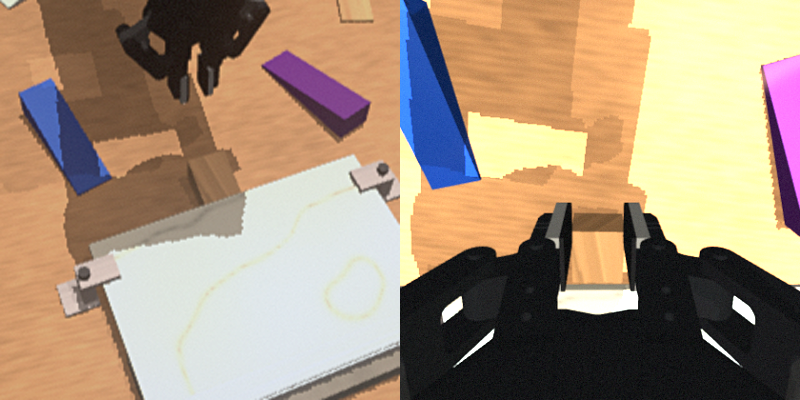

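The wedge sits under the tile's edge (crop 215,180), flat and square. Now I firm it up with shut fingers against the heel.

Emit:
jog_arm(
  deltas=[
    [[0,0,0,0,-0.2,0.4,0],[0,0,0,0,-0.2,0.9,0],[0,0,0,0,-0.2,1.4,0],[0,0,0,0,-0.2,1.7,0],[0,0,0,0,-0.2,1.85,0],[0,0,0,0,-0.2,1.85,0],[0,0,0,0,0,1.85,0],[0,0,0,0,0.2,1.85,0],[0,0,0,0,0.3,1.85,0],[0,0,0,0,0.38,1.85,0],[0,0,0,0,0.44,1.85,0],[0,0,0,0,0.44,1.85,0]],
  ],
)

```text
t: 10.97
tool_pos: [645.3, -6.7, 10.3]
eef_rot: [3.141, 0.0, 1.7]
force: [0.2, -0.1, -0.2]
grip_width: -0.3
```

Emit:
jog_arm(
  deltas=[
    [[0,0,0,0,0.03,0,0],[0,0,0,0,0.06,0,0],[0,0,0,0,0.09,0,0],[0,0,0,0,0.09,0,0]],
  ],
)

```text
t: 11.3
tool_pos: [648.5, -6.3, 10.2]
eef_rot: [3.141, 0.0, 1.7]
force: [0.0, 0.1, -0.1]
grip_width: -0.1
```

Emit:
jog_arm(
  deltas=[
    [[0,0,0,0,0.03,0,0],[0,0,0,0,0.05,0,0],[0,0,0,0,0.05,0,0]],
  ],
)

```text
t: 11.55
tool_pos: [649.3, -6.2, 10.1]
eef_rot: [-3.139, -0.0, 1.7]
force: [-11.9, -1.6, 6.9]
grip_width: -0.3
```

Emit:
jog_arm(
  deltas=[
    [[0,0,0,0,0.02,0,0],[0,0,0,0,0.03,0,0],[0,0,0,0,0.03,0,0]],
  ],
)

```text
t: 11.8
tool_pos: [649.4, -6.2, 10.0]
eef_rot: [-3.136, -0.0, 1.7]
force: [-23.6, -2.0, 14.4]
grip_width: -0.1
```

24 N with no further movement: tight. Retreat and look.

Emit:
jog_arm(
  deltas=[
    [[0,0,0,0,-0.2,0,0],[0,0,0,0,-0.6,0,0],[0,0,0,0,-0.8,-0.5,0],[0,0,0,0,-1.3,-1.3,0],[0,0,0,0,-2.1,-1.8,0],[0,0,0,0,-2.8,-2.2,0],[0,0,0,0,-3,-2.5,0],[0,0,0,0,-3,-2.5,0],[0,0,0,0,-3,-2.5,0],[0,0,0,0,-3,-2.5,0]],
  ],
)

```text
t: 12.63
tool_pos: [532.8, -21.3, 109.4]
eef_rot: [-3.141, -0.0, 1.7]
force: [0.4, 0.1, -0.9]
grip_width: -0.0
```

```bash
python3 - <<'E'
from h import *
np.set_printoptions(precision=3,suppress=True)
st,im=snap("wrist","w6"); snap("scene","scene6"); s,t=snap("top","top6")
plan([0,0,0],0); a=cv2.imread("pics/scene6.png")[230:400,220:440]
cv2.imwrite("pics/c6.png",np.clip(1.4*np.hstack([cv2.resize(a,(400,310),interpolation=2),cv2.resize(im[120:430,120:520,::-1],(400,310))]).astype(float),0,255).astype(np.uint8))
E
```

```text
pos [532.7 -21.2 108.9] rot [-3.14 -0.    1.7 ] F [ 0.5 -0.3 -0.1] w 0.3 t 12.7833
rotvec [-0.002  0.001  1.7  ] shift/40 [  2.243 -13.133   2.746]
```

View pics/c6.png

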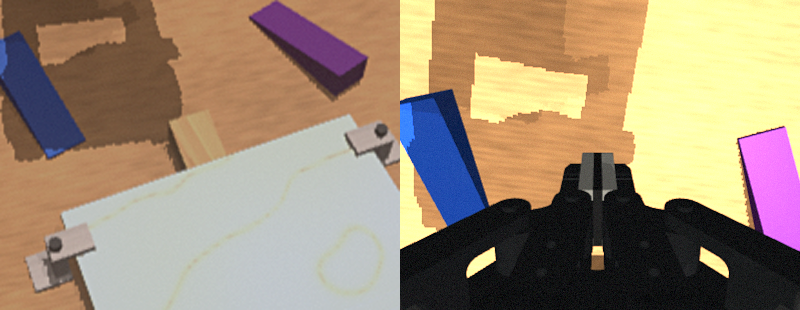

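```bash
python3 -c "
from h import *
print(order.finish_job())"
```

```text
the job is handed in; nothing more can be done
None
```

I pushed the thick wooden wedge thin end first, square on, under about the middle of the sill tile's front edge. It jammed tight, and I let go and handed the job in at about 12.8 s of the 38 s allowed.

- **Jam:** pushing while gripping the wedge, the force rose steeply to about 28 N at roughly the expected depth, about 11 mm past the edge. After releasing, I pushed on the heel with shut fingers. It took about 24 N with almost no movement (0.1 mm).
- **Final view:** the scene picture shows the wedge sitting square near the middle of the edge. The tile looks up at its clips, but I judged that from the push force and the picture and did not measure the tile's height. The gripper was well clear, with near-zero force.
- **Upward force:** 21 N while pushing with the grip and 14 N during the final push. I didn't find the cause. The wedge looked flat in the last pictures, but I did not measure that.
- **Which piece:** the wrist-camera fit alone could not tell the middle piece from the shim. I settled it because the left piece fitted only the shim, the right was thick at both ends, and the gripped piece showed a tall heel.
- **Position spread:** estimates of the edge's middle differed by about 8 mm in depth and 5 mm sideways between views, so I relied on the push force for the final depth.
- **Slip in a move:** I gave the first move's turn with the wrong sign, and corrected it in the next move before reaching the wedge.

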